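# Clear the balance pan and zero the tare dial

### The arm

A 6-joint arm with a two-finger parallel gripper is mounted at the origin on the work surface. World frame = base frame: x ahead of the robot, y to its left, z up, the work surface at z = 0. Lengths are in mm, angles in rad, forces in N, time in s.
With the tool pointing down it reaches from about 400 to 925 mm from the base axis. Payload 12.5 kg.
Tool frame: the origin (TCP) lies at the very end of the fingers, on their centre line; the grasp point (between the pads) lies behind it (env.grip_depth is the z of the grasp point in the tool frame, in mm); z points along the fingers, y is the line along which they close (so a half turn about z gives the same grasp; the last joint's range is limited). The gripper opens to 95 mm and grips with 3 to 60 N. Pads are 20 mm wide; open, the fingers measure 119 mm over their backs; the gripper's body (75 mm by 180 mm) begins 59 mm behind the grasp point.
Start: joints at [-1.386, 0.491, 1.559, -0, 1.092, -0.106], TCP at [179.222, -598.771, 214.661] pointing down, gripper open.
Joint ranges: [-3.1, 3.1], [-0.84, 2.19], [0.05, 2.79], [-1.13, 4.28], [0.06, 2.93], [-2.69, 2.69]. Speed limits (rad/s): [2.22, 2.22, 2.79, 3.14, 3.14, 3.14].

### API

Orientations are given as [roll, pitch, yaw] about the fixed x, y, z axes, in that order (R = Rz(yaw) Ry(pitch) Rx(roll)).
In Python, from cell import env, optics gives the robot as it stands.
- The arm moves only by the tool step_arm, never from a script. Its argument "moves" is a list of rows, each an object of numbers: "tx", "ty", "tz": the shift along the tool's x, y, z in mm; "roll": the turn about the tool's z in rad. In form: [{"tx": .., "ty": .., "tz": .., "roll": ..}, ...]. A call has 1 to 12 rows; each row is the pose to reach, as a shift and turn from the pose commanded when the call began, along the tool's axes at that moment; what a row does not reach only later rows make up. A row lasts 1/12 s, in which the tool goes at most 41.7 mm and 7.16 degrees, less where a joint would pass 70% of its speed; a pose out of reach is approached as far as the arm can. A call with a gripper value outside its range is refused whole. "grip" is the finger opening in mm, from 0 to 95.1, set as the call begins (left out, the last holds). The fingers move at their own pace and stop on an object; the grip force is fixed at half the most. Time passes only in rows, so rows that repeat a pose let the fingers close. It gives the time, the measured TCP pose, the force, the opening and the grip force at its end, in the units of the state.
- env.state(): the state, without advancing time (a new reading comes with each control period).
- optics.read_camera(name): name is "scene" or "top" or "wrist"; returns a dict with "pixels" (400x640x3 uint8, blue, green, red), "mtx" (3x3 intrinsics, pixels), "view" (4x4, takes a point from world to camera coordinates). Camera axes: x right, y down, z forward; pixel columns grow to the right and rows downward; lengths in mm; the calibration is good to about 2 mm. A picture is of the moment at which its call begins. There is no depth.
- env.job_done(): hands the job in; it is judged then, once.
The state is a dict: "t": time; "joints": joint angles; "qvel": joint speeds; "tau": joint torques, N m; "eef_pos": TCP position; "tcp_rot": TCP orientation; "ft_force": force on the tool from outside, world axes, zero at the start; "moment": the same for the moment, N m; "opening": opening from 0.0 (shut) to 1.0 (fully open); "grip_force": force on a finger pad.
Only numpy, scipy, OpenCV 4.12 (cv2) and the standard library are available. Lean on these libraries where they do the work, as an engineer would, in place of code of your own. Each camera call takes 0.05 s, during which the arm holds its last target. There are 200 camera calls.

### The job

Get the bench balance ready for the next weighing: with the block squeegee, sweep all four stone chips off the open front edge of the pan into the catch tray, never touching a chip with the fingers. Only then turn the tare knob until its pointer lies on the long zero mark of the dial. Finish with the squeegee standing on its rubber foot in the middle of the round cork mat, and leave the standing vial, the periwinkle shell and the basalt weight where they are.

Things in the scene. Friction and masses are not known exactly. Their poses are not given: they have to be found in the camera images.
- balance: Grey bench balance, fixed to the table; 132 mm (x) by 270 mm (y), base 36 mm high. Origin: centre of its underside; x points to its back (away from the robot), y to its left, z up. Pan on the left half; on the right half the dial pod: y -135..-35 mm, x +-63 mm, top at 46 mm, with a white dial face of radius 46 mm.
- pan_middle (a point): On the balance's steel pan floor, 40 mm above the table, at balance x = 0, y = 50 mm; axes as balance. The floor reaches 60 mm to the back lip, 70 mm to the open front edge (above the tray) and 75 mm to each side lip. Lips: 6 mm thick, rising 10 mm above the floor.
- carry_handle (a point): Middle of the carrying handle's top bar: an arch of 9 mm steel bar behind the knob, 70 mm wide along balance y, in the plane balance x = 52 mm, top at 101 mm above the table; its near side is 47 mm from the knob axis. Fixed.
- tare_knob (a joint): Angle of the tare knob: 0 when the pointer lies on the zero mark; positive is anticlockwise seen from above. Stops at -0.5 and 2.9 rad; stays where it is left.
- knob_grip (a point): On the vertical knob axis at the height to grip, 74 mm above the table; at balance x = 0, y = -85 mm. The knob's grip is a grey upright bar 46 mm long (its own x), 12 mm thick (its own y), from 56 to 84 mm above the table. It turns with the knob; its own -x points along the pointer. The bar sits on a disc of radius 19 mm.
- pointer_tip (a point): Outer end of the knob's black pointer (5 mm wide), 36 mm from the knob axis and 51 mm above the table; a dark line on top of the grip bar lies on the pointer's side.
- zero_mark (a point): Middle of the zero mark: the longest tick (13 mm long, 4 mm wide, dark) on the dial face, on the front (-x) side of the knob axis, 38.5 mm from it.
- tray: Aluminium catch tray, fixed, 90 mm (x) by 170 mm (y), 30 mm high, walls and floor 3 mm, under the pan's open front edge. Origin: centre of its underside, at balance x = -112 mm, y = +50 mm; axes as balance.
- squeegee: Block squeegee standing on its foot: rubber foot 90 mm (x) by 24 mm (y) by 22 mm high; on it a wooden grip fin 56 mm (x) by 14 mm (y), from 21 to 63 mm above the foot's underside. 120 g. Origin: centre of the foot's underside; z up.
- mat: Round cork mat, radius 70 mm, 4 mm thick, fixed to the table. Origin: centre of its underside. To the left or the right of the balance.
- chip0: Chunky dark-grey stone chip, 22 by 17 mm, 16 mm high, 18 g, loose on the pan. Origin: its middle.
- chip1: Chunky dark-grey stone chip, 20 by 18 mm, 14 mm high, 18 g, loose on the pan. Origin: its middle.
- chip2: Chunky dark-grey stone chip, 21 by 16 mm, 18 mm high, 18 g, loose on the pan. Origin: its middle.
- chip3: Chunky dark-grey stone chip, 19 by 18 mm, 15 mm high, 18 g, loose on the pan. Origin: its middle.
- rack: Wooden test-tube rack, fixed, 135 mm (x) by 80 mm (y), 45 mm high, six holes; two stoppered vials stand in it, reaching 90 mm above the table. Origin: centre of its underside.
- vial: Loose stoppered clear glass vial standing on the table beside the dial: diameter 23 mm, 82 mm high. Origin: centre of its underside. To be left alone.
- weight: Loose round black basalt weight, diameter 52 mm, 38 mm high, on the table in front of the dial. Origin: centre of its underside. To be left alone.
- periwinkle: Loose striped periwinkle shell, diameter 28 mm, 27 mm high, on the table behind the pan. Origin: centre of its underside. To be left alone.

How it is judged:
By the outcome, as a careful person would: the job done as asked, in the order asked, and still so for the second after the job is handed in, with the robot touching nothing.
It also fails if it takes over 70 s, if anything falls off the work surface, if the arm or the gripper's body presses on something with over 40 N, if the wrist force passes 120 N, or if a joint passes its speed limit or range.

## Working session

There is one attempt and no reset: what is moved stays moved. The work goes in short steps, Python scripts to look and compute and a tool call to move; the robot and the scene stay as the last step left them, time stands still between calls to the robot, and variables do not carry over. Pictures are saved under pics/ and viewed, at most 10 in all, crops included, and the job is handed in when it is done.

Besides the shell and the picture viewer there is one more tool, called after ">>>" by a JSON object that holds its "fn" and its "kwargs". step_arm: Moves the arm, as the interface text tells. Its arguments: {"type":"object","properties":{"moves":{"type":"array"},"grip":{"type":"number"}},"required":["moves"]}

```bash
ls; mkdir -p pics; python3 - <<'E'
from cell import env, optics
import cv2,numpy as np
print(env.state(), env.grip_depth)
for n in ("top","scene"):
    c=optics.read_camera(n); cv2.imwrite(f"pics/{n}0.png",c["pixels"]); np.savez(f"{n}0.npz",**c)
    print(n,c["mtx"].tolist(),np.round(c["view"],3).tolist())
E
```

```text
pics
{'t': 0.0, 'joints': array([-1.38554628e+00,  4.91520594e-01,  1.55945447e+00, -3.89211910e-05,
        1.09170117e+00, -1.05574160e-01]), 'qvel': array([ 1.36074803e-04,  9.80578217e-04, -1.39801691e-03, -1.70202047e-03,
       -3.50542206e-06, -1.10342049e-03]), 'tau': array([ 3.79756355e-03, -6.12637353e+01, -2.58179176e+01,  6.94838399e-02,
        4.82169958e-02, -9.80644472e-05]), 'eef_pos': array([ 179.19586354, -598.50083884,  214.08422861]), 'tcp_rot': array([-3.14051147e+00, -7.98581424e-05,  2.90842127e-01]), 'ft_force': array([ 0.05548835, -0.27139181, -0.49330229]), 'moment': array([ 0.01788184, -0.00863325, -0.01157841]), 'grip_force': 0.0, 'opening': 1.003425471858559} -18.8
top [[465.95724694971597, 0.0, 331.1162321288415], [0.0, 465.95724694971597, 203.30609170990363], [0.0, 0.0, 1.0]] [[0.016, -1.0, 0.003, -4.93], [-0.991, -0.016, -0.133, 563.614], [0.133, -0.001, -0.991, 1164.186], [0.0, 0.0, 0.0, 1.0]]
scene [[516.9118286449637, 0.0, 313.2583181405242], [0.0, 516.9118286449637, 200.58717469866463], [0.0, 0.0, 1.0]] [[0.519, 0.855, 0.005, -276.729], [0.647, -0.389, -0.656, -322.703], [-0.559, 0.344, -0.755, 1482.221], [0.0, 0.0, 0.0, 1.0]]
```

View pics/top0.png

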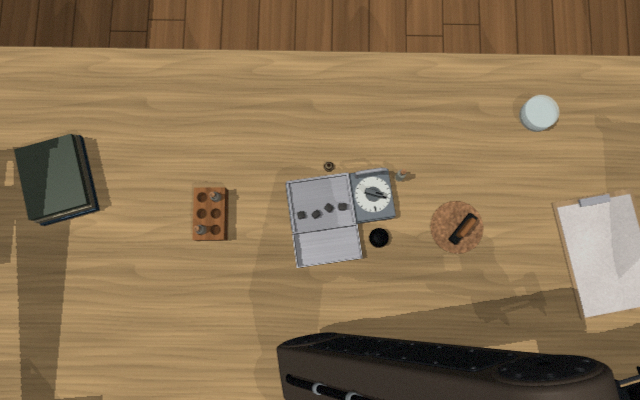

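View pics/scene0.png

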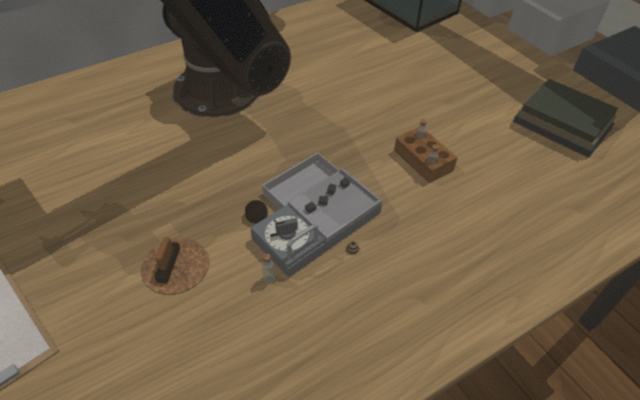

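The top view shows the balance around (340,215), with the chips near (302-342,210), the knob at (373,194), the mat at (457,228) with the squeegee on it, the weight at (379,238), the vial at (403,176) and the shell at (329,166). I'll zoom in next.

```bash
python3 - <<'E'
import cv2,numpy as np
a=cv2.imread("pics/top0.png");b=cv2.imread("pics/scene0.png")
f=lambda im,x,y,w,h,s:cv2.resize(im[y:y+h,x:x+w],(w*s,h*s),interpolation=cv2.INTER_CUBIC)
A=f(a,280,155,210,120,3);B=f(b,130,145,266,155,3)
A=f(a,280,155,200,72+48,4)[:, :800]
im=np.vstack([f(a,280,150,200,75+45,3), f(b,130,200,200,66,3)]); 
cv2.imwrite("pics/z0.png",im)
E
```

```text
(no output)
```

View pics/z0.png

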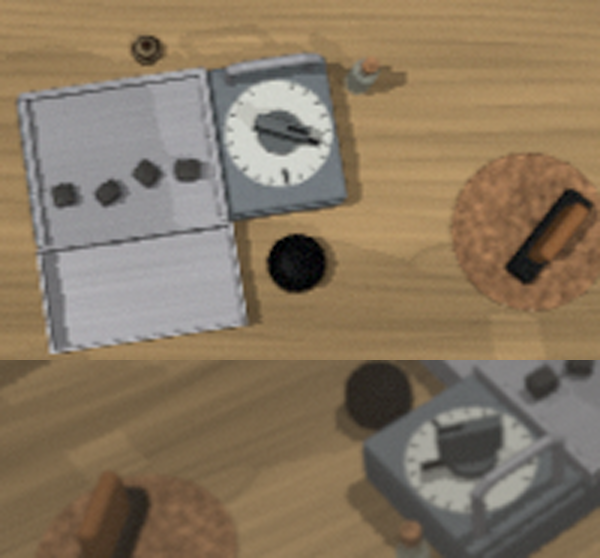

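The crop shows the squeegee standing on the mat, its long axis running from about (515,270) to (585,195) in the crop. The knob pointer points right (-y), about 1.5 rad anticlockwise of the zero mark, which is at the bottom of the dial. Four chips lie in a row across the pan.

```bash
cat > h.py <<'E'
import cv2, numpy as np
from cell import env, optics
def cast(c,uv,z):
    uv=np.atleast_2d(np.float64(uv)); V=c["view"];R=V[:3,:3];o=-R.T@V[:3,3]
    d=np.c_[uv,np.ones(len(uv))]@np.linalg.inv(c["mtx"]).T@R
    return o+d*((z-o[2])/d[:,2])[:,None]
def proj(c,p):
    p=np.atleast_2d(np.float64(p))@c["view"][:3,:3].T+c["view"][:3,3]
    q=p@c["mtx"].T; return q[:,:2]/q[:,2:]
def blobs(mask,amin):
    cs=cv2.findContours(mask.astype(np.uint8),cv2.RETR_EXTERNAL,cv2.CHAIN_APPROX_NONE)[0]
    return [k for k in cs if cv2.contourArea(k)>=amin]
def cen(k):
    m=cv2.moments(k); return np.array([m["m10"],m["m01"]])/m["m00"]
E
python3 - <<'E'
from h import *
c=dict(np.load("top0.npz")); p=c["pixels"]; hsv=cv2.cvtColor(p,cv2.COLOR_BGR2HSV)
g=p.max(2); H,S,V=cv2.split(hsv)
def roi(m,x0,y0,x1,y1):
    o=np.zeros_like(m,bool);o[y0:y1,x0:x1]=m[y0:y1,x0:x1];return o
print("sat samples wood",hsv[280,300],"base",hsv[215,385],"tray",hsv[250,325],"dial",hsv[185,365],"mat",hsv[230,440],"pan",hsv[190,310], "chip",hsv[215,302])
for k in blobs(roi((V>170)&(S<50),352,172,398,218),100):
    h=cv2.convexHull(k);e=cv2.fitEllipse(h);print("dial",e,cast(c,e[0],46))
for k in blobs(roi(V<80,292,195,352,225),20): print("chip",cen(k),cast(c,cen(k),48),cv2.contourArea(k))
for k in blobs(roi((S<75)&(V>60),280,160,398,275),2000):
    r=cv2.minAreaRect(k);print("balance rect",r,cv2.contourArea(k))
    ap=cv2.approxPolyDP(cv2.convexHull(k),4,True)[:,0];print(ap.tolist(),np.round(cast(c,ap,40),0).tolist())
for k in blobs(roi(V<60,440,200,490,255),20):
    r=cv2.minAreaRect(k);print("foot",r,cast(c,r[0],25))
m=roi((H<14)&(S>80),425,195,490,260)
for k in blobs(m,300):
    e=cv2.minEnclosingCircle(k);print("mat",e,cast(c,e[0],4))
E
```

```text
sat samples wood [ 18 111 149] base [103  24 125] tray [128   6 170] dial [ 30   9 208] mat [ 14 123 147] pan [128   7 155] chip [15 16 63]
dial ((372.3792724609375, 194.025390625), (34.860939025878906, 35.581241607666016), 120.13381958007812) [[ 588.27232022 -101.5969827    46.        ]]
chip [301.25641026 214.68803419] [[531.75450183  79.65675891  48.        ]] 39.0
chip [315.92105263 213.86403509] [[534.46481756  42.33493286  48.        ]] 38.0
chip [342.51141553 206.31050228] [[554.96515925 -25.2075944   48.        ]] 36.5
chip [328.76984127 207.28968254] [[551.88007028   9.86014693  48.        ]] 42.0
balance rect ((342.1099853515625, 216.76998901367188), (87.82266235351562, 105.7831802368164), 81.8698959350586) 7654.0
[[386, 168], [395, 215], [362, 258], [296, 267], [286, 181]] [[658.0, -137.0, 40.0], [536.0, -160.0, 40.0], [425.0, -76.0, 40.0], [399.0, 90.0, 40.0], [620.0, 122.0, 40.0]]
foot ((462.12457275390625, 228.28811645507812), (10.182168960571289, 34.814483642578125), 37.56859588623047) [[ 505.50072858 -336.36583629   25.        ]]
```

```bash
python3 - <<'E'
from h import *
c=optics.read_camera("wrist"); R=c["view"][:3,:3]; o=-R.T@c["view"][:3,3]
print(c["mtx"].round(1).tolist()); print("cam pos",o,"fwd",R[2],"right",R[0]); s=env.state()
t=s["eef_pos"]; y=s["tcp_rot"][2]; d=o-t
print("tool-frame offset",[d[0]*np.cos(y)+d[1]*np.sin(y), d[0]*np.sin(y)-d[1]*np.cos(y), -d[2]])
print("footprint z40",cast(c,[[0,0],[639,0],[639,399],[0,399]],40).round(0).tolist())
E
```

```text
[[331.9, 0.0, 320.6], [0.0, 331.9, 201.9], [0.0, 0.0, 1.0]]
cam pos [ 248.36562227 -576.00535953  383.51435923] fwd [-0.24895504 -0.07438139 -0.9656546 ] right [ 2.86299551e-01 -9.58140161e-01 -8.20092043e-06]
tool-frame offset [np.float64(72.75095434749996), np.float64(-1.7831589249870845), np.float64(-169.3209446192493)]
footprint z40 [[260.0, -264.0, 40.0], [428.0, -828.0, 40.0], [27.0, -1066.0, 40.0], [-207.0, -285.0, 40.0]]
```

>>> {"fn": "step_arm", "kwargs": {"moves": [{"tx": 480,"ty": -346,"tz": -20,"roll": -1.5},{"tx": 480,"ty": -346,"tz": -20,"roll": -1.5},{"tx": 480,"ty": -346,"tz": -20,"roll": -1.5},{"tx": 480,"ty": -346,"tz": -20,"roll": -1.5},{"tx": 480,"ty": -346,"tz": -20,"roll": -1.5},{"tx": 480,"ty": -346,"tz": -20,"roll": -1.5},{"tx": 480,"ty": -346,"tz": -20,"roll": -1.5},{"tx": 480,"ty": -346,"tz": -20,"roll": -1.5},{"tx": 480,"ty": -346,"tz": -20,"roll": -1.5},{"tx": 480,"ty": -346,"tz": -20,"roll": -1.5},{"tx": 480,"ty": -346,"tz": -20,"roll": -1.5},{"tx": 480,"ty": -346,"tz": -20,"roll": -1.5}]}}

```text
t: 1.15
eef_pos: [484.6, -200.7, 231.6]
tcp_rot: [-3.142, 0.0, 1.797]
ft_force: [0.7, 0.4, 0.1]
opening: 1.0
grip_force: 0.0
```

>>> {"fn": "step_arm", "kwargs": {"moves": [{"tx": 40,"ty": 55,"roll": -0.7},{"tx": 40,"ty": 55,"roll": -0.7},{"tx": 40,"ty": 55,"roll": -0.7},{"tx": 40,"ty": 55,"roll": -0.7},{"tx": 40,"ty": 55,"roll": -0.7},{"tx": 40,"ty": 55,"roll": -0.7},{"tx": 40,"ty": 55,"roll": -0.7},{"tx": 40,"ty": 55,"roll": -0.7},{"tx": 40,"ty": 55,"roll": -0.7}]}}

```text
validation failed for argument at $.mo...
```

```bash
python3 - <<'E'
from h import *
c=optics.read_camera("wrist"); np.savez("w1.npz",**c); cv2.imwrite("pics/w1.png",c["pixels"]); print(env.state()["eef_pos"],env.state()["tcp_rot"],env.state()["joints"])
E
```

```text
[ 487.92916706 -195.99147284  231.90435118] [ 3.13978107e+00 -6.78932999e-04  1.80927869e+00] [-0.50851337  0.33102409  1.77854883  0.00201542  1.03115271 -0.74802995]
```

View pics/w1.png

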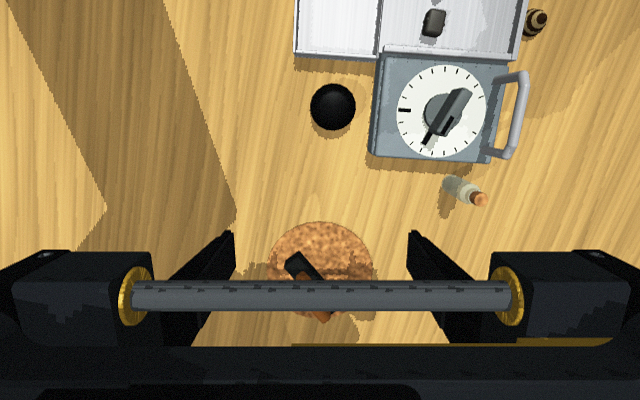

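The wrist view shows the dial at about (442,110), the zero mark at (404,109), the pointer tip at (427,143) and the weight at (333,106). The gripper hides half of the mat. I'll shift toward the pan for a full balance view.

>>> {"fn": "step_arm", "kwargs": {"moves": [{"tx": 110,"ty": 45,"tz": 0,"roll": 0},{"tx": 110,"ty": 45,"tz": 0,"roll": 0},{"tx": 110,"ty": 45,"tz": 0,"roll": 0},{"tx": 110,"ty": 45,"tz": 0,"roll": 0},{"tx": 110,"ty": 45,"tz": 0,"roll": 0},{"tx": 110,"ty": 45,"tz": 0,"roll": 0}]}}

```text
t: 1.7
eef_pos: [503.7, -85.7, 231.4]
tcp_rot: [-3.141, 0.0, 1.791]
ft_force: [0.3, -0.4, 0.8]
opening: 1.0
grip_force: 0.0
```

```bash
python3 - <<'E'
from h import *
c=optics.read_camera("wrist"); np.savez("w2.npz",**c); cv2.imwrite("pics/w2.png",c["pixels"]); print(env.state()["eef_pos"],env.state()["tcp_rot"])
E
```

```text
[503.62507844 -86.24566592 231.41831161] [-3.14139262e+00  2.13874408e-04  1.79022456e+00]
```

View pics/w2.png

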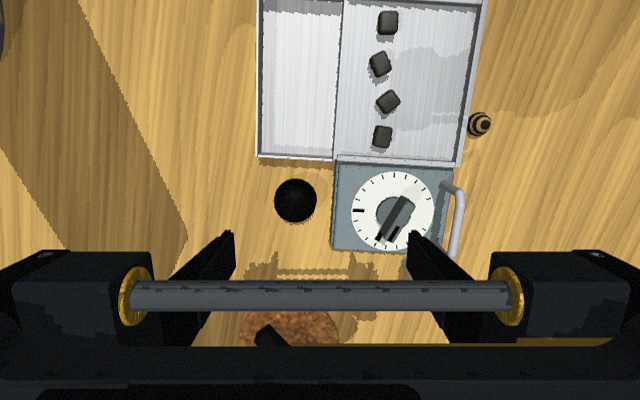

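This view shows all four chips at (388,22), (380,64), (388,102) and (382,136), and the pan floor between columns 340 and 465. The dial is at (393,211) with the zero mark at (359,211).

```bash
python3 - <<'E'
from h import *
def roi(m,x0,y0,x1,y1):
    o=np.zeros_like(m,bool);o[y0:y1,x0:x1]=m[y0:y1,x0:x1];return o
for f,b in (("w1.npz",(392,60,490,162)),("w2.npz",(346,166,440,256))):
    c=dict(np.load(f));p=c["pixels"];H,S,V=cv2.split(cv2.cvtColor(p,cv2.COLOR_BGR2HSV))
    k=max(blobs(roi((V>190)&(S<45),*b),500),key=cv2.contourArea); h=cv2.convexHull(k);e=cv2.fitEllipse(h)
    w=cast(c,h[:,0],46); (x,y),r=cv2.minEnclosingCircle(w[:,:2].astype(np.float32))
    print(f,"dial",np.round(e[0],1),cast(c,e[0],46)[0].round(1),"circ",round(x,1),round(y,1),round(r,1))
    hull=np.zeros(V.shape,np.uint8);cv2.fillConvexPoly(hull,h,1); hull=cv2.erode(hull,np.ones((3,3)))
    for q in blobs((V<60)&(hull>0),5):
        P=cast(c,cen(q),46)[0];d=P[:2]-[x,y]
        rr=cv2.minAreaRect(q); print("dark",cen(q).round(1),cv2.contourArea(q),P.round(1),"r",np.hypot(*d).round(1),"ang",np.arctan2(d[1],d[0]).round(3),[np.round(v,1) for v in rr[1]])
for q in blobs(roi(V<110,345,5,455,155),60):
    r=cv2.minAreaRect(q);print("chip",cen(q).round(1),cast(c,cen(q),49)[0].round(1),cv2.contourArea(q))
# tray/pan outline corners by hand-picked neighbourhood, refined
g=cv2.cvtColor(p,cv2.COLOR_BGR2GRAY)
m=roi((S<60)&(V>60),250,0,490,253); k=max(blobs(m,5000),key=cv2.contourArea)
ap=cv2.approxPolyDP(k,4,True)[:,0];print(ap.tolist())
cv2.imwrite("pics/pan.png",cv2.resize(p[130:260,320:480],None,fx=4,fy=4,interpolation=cv2.INTER_CUBIC))
E
```

```text
w1.npz dial [440.7 110.8] [587.8 -98.7  46. ] circ 588.3 -100.3 46.3
dark [404.6 110. ] 21.5 [ 551.4 -106.2   46. ] r 37.4 ang -2.981 [np.float64(2.0), np.float64(11.0)]
dark [441.5 116.8] 443.0 [ 590.5 -104.2   46. ] r 4.5 ang -1.051 [np.float64(29.8), np.float64(62.1)]
w2.npz dial [392.1 210.6] [587.8 -98.7  46. ] circ 588.2 -100.2 46.2
dark [413.2 236.2] 82.0 [ 619.5 -122.8   46. ] r 38.6 ang -0.624 [np.float64(8.6), np.float64(15.3)]
dark [393.2 233.3] 46.5 [ 596.4 -124.3   46. ] r 25.5 ang -1.243 [np.float64(3.6), np.float64(16.9)]
dark [357.2 210.2] 15.5 [ 549.7 -106.7   46. ] r 39.0 ang -2.974 [np.float64(2.0), np.float64(10.0)]
dark [391.  217.4] 297.5 [ 588.8 -106.7   46. ] r 6.5 ang -1.47 [np.float64(8.6), np.float64(51.0)]
chip [381.7 136.4] [554.4 -22.6  49. ] 342.5
chip [387.7 101.9] [551.2  12.   49. ] 364.5
chip [379.8  64. ] [533.9  44.8  49. ] 388.0
chip [387.4  22.6] [531.2  82.1  49. ] 426.0
[[256, 0], [255, 156], [336, 162], [330, 227], [336, 249], [406, 252], [408, 233], [416, 230], [445, 252], [441, 243], [452, 193], [456, 205], [447, 252], [456, 252], [464, 194], [451, 184], [451, 169], [460, 164], [488, 0]]
```

>>> {"fn": "step_arm", "kwargs": {"moves": [{"tx": -310,"ty": 0,"tz": 0,"roll": -0.7},{"tx": -310,"ty": 0,"tz": 0,"roll": -0.7},{"tx": -310,"ty": 0,"tz": 0,"roll": -0.7},{"tx": -310,"ty": 0,"tz": 0,"roll": -0.7},{"tx": -310,"ty": 0,"tz": 0,"roll": -0.7},{"tx": -310,"ty": 0,"tz": 0,"roll": -0.7},{"tx": -310,"ty": 0,"tz": 0,"roll": -0.7},{"tx": -310,"ty": 0,"tz": 0,"roll": -0.7},{"tx": -310,"ty": 0,"tz": 0,"roll": -0.7},{"tx": -310,"ty": 0,"tz": 0,"roll": -0.7}]}}

```text
t: 2.58
eef_pos: [570.0, -390.4, 230.4]
tcp_rot: [-3.142, -0.001, 2.487]
ft_force: [0.6, 0.6, -0.1]
opening: 1.001
grip_force: 0.0
```

```bash
python3 - <<'E'
from h import *
c=dict(np.load("w2.npz")); O=np.array([574.7,-16.3]);U=np.array([[.9872,.1593],[-.1593,.9872]])
for n,uv,z in (("front edge",[[342,5],[335,155]],40),("pod corner",[[330,247]],46),("back outer",[[488,0],[460,164]],50)): print(n,((cast(c,uv,z)[:,:2]-O)@U.T).round(1).tolist())
c=optics.read_camera("wrist"); np.savez("w3.npz",**c); cv2.imwrite("pics/w3.png",c["pixels"]); s=env.state();print(s["eef_pos"],s["tcp_rot"])
E
```

```text
front edge [[-71.4, 119.0], [-67.9, -26.3]]
pod corner [[-66.4, -131.2]]
back outer [[64.8, 128.6], [64.8, -26.6]]
[ 570.25836358 -389.05118405  230.86604023] [ 3.14152670e+00 -1.12490621e-03  2.48848987e+00]
```

View pics/w3.png

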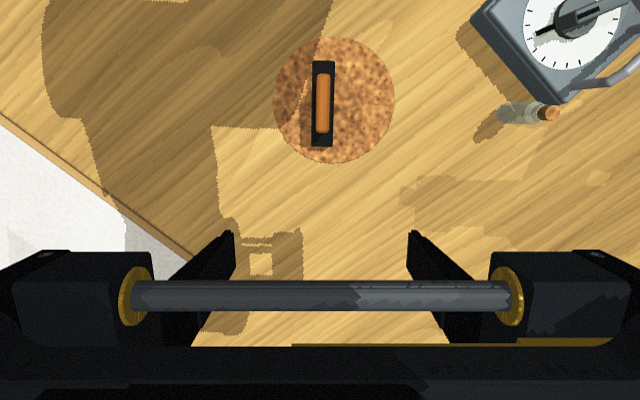

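The squeegee stands clearly at (323,104), off the mat centre at (334,100) and nearly aligned with the tool x axis.

```bash
python3 - <<'E'
from h import *
c=dict(np.load("w3.npz"));p=c["pixels"];H,S,V=cv2.split(cv2.cvtColor(p,cv2.COLOR_BGR2HSV))
def roi(m,x0,y0,x1,y1):
    o=np.zeros_like(m,bool);o[y0:y1,x0:x1]=m[y0:y1,x0:x1];return o
def rect(n,m,z):
    k=max(blobs(m,50),key=cv2.contourArea); w=cast(c,k[:,0],z)[:,:2].astype(np.float32); r=cv2.minAreaRect(w)
    b=cv2.boxPoints(r);e=[b[1]-b[0],b[2]-b[1]];l=max(e,key=np.linalg.norm)
    print(n,np.round(r[0],1),np.round(r[1],1),"yaw",np.arctan2(l[1],l[0]).round(3)); return r
black=roi(V<70,300,50,350,155)
k=max(blobs(black,50),key=cv2.contourArea)
hull=np.zeros(V.shape,np.uint8);cv2.fillConvexPoly(hull,cv2.convexHull(k),1)
rect("foot z24",hull>0,25)
inner=cv2.erode(hull,np.ones((3,3)))>0
rect("fin z67",inner&(V>85)&(S>100),67)
fill=roi(np.ones_like(V,bool),265,30,400,170)&(((H<16)&(S>60)&(V<215))|(hull>0))
m=cv2.morphologyEx(fill.astype(np.uint8),cv2.MORPH_OPEN,np.ones((7,7)))
k=max(blobs(m,3000),key=cv2.contourArea);e=cv2.fitEllipse(cv2.convexHull(k));w=cast(c,cv2.convexHull(k)[:,0],4)[:,:2].astype(np.float32)
print("mat",e,cv2.minEnclosingCircle(w),cast(c,e[0],4))
s=env.state();print(s["eef_pos"],s["tcp_rot"][2])
E
```

```text
foot z24 [ 505.9 -337.9] [24.7 88.5] yaw -0.663
fin z67 [ 505.6 -337.3] [13.3 54.4] yaw -0.659Traceback (most recent call last):
  File "<stdin>", line 17, in <module>
ValueError: max() iterable argument is empty
```

>>> {"fn": "step_arm", "kwargs": {"moves": [{"tx": 40,"ty": 1,"tz": 40,"roll": 0.007},{"tx": 82,"ty": 2,"tz": 80,"roll": 0.007},{"tx": 82,"ty": 2,"tz": 110,"roll": 0.007},{"tx": 82,"ty": 2,"tz": 135,"roll": 0.007},{"tx": 82,"ty": 2,"tz": 160,"roll": 0.007},{"tx": 82,"ty": 2,"tz": 180,"roll": 0.007},{"tx": 82,"ty": 2,"tz": 192,"roll": 0.007},{"tx": 82,"ty": 2,"tz": 198,"roll": 0.007},{"tx": 82,"ty": 2,"tz": 198,"roll": 0.007},{"tx": 82,"ty": 2,"tz": 198,"roll": 0.007}]}}

```text
t: 3.47
eef_pos: [507.7, -336.8, 34.4]
tcp_rot: [-3.141, 0.001, 2.484]
ft_force: [0.0, 0.8, 0.2]
opening: 0.998
grip_force: 0.0
```

```bash
python3 - <<'E'
from h import *
c=dict(np.load("w3.npz"));p=c["pixels"];H,S,V=cv2.split(cv2.cvtColor(p,cv2.COLOR_BGR2HSV))
print("mat",cast(c,[[334,100],[273,100],[395,100],[334,36],[334,164]],4).round(1).tolist())
print(p[60,350],p[150,350],p[110,380],p[100,410])
s=env.state();print(s["eef_pos"],s["tcp_rot"][2])
E
```

```text
mat [[509.4, -323.8, 4.0], [467.0, -379.1, 4.0], [551.8, -268.7, 4.0], [456.1, -283.8, 4.0], [568.1, -367.9, 4.0]]
[ 93 160 226] [ 85 150 214] [102 173 232] [122 203 234]
[ 507.67606619 -336.8188452    34.43995806] 2.4840003318041664
```

>>> {"fn": "step_arm", "kwargs": {"moves": [{"tx": 0,"ty": -1,"tz": 0,"roll": 0},{"tx": 0,"ty": -1,"tz": 0,"roll": 0},{"tx": 0,"ty": -1,"tz": 0,"roll": 0},{"tx": 0,"ty": -1,"tz": 0,"roll": 0},{"tx": 0,"ty": -1,"tz": 0,"roll": 0},{"tx": 0,"ty": -1,"tz": 0,"roll": 0},{"tx": 0,"ty": -1,"tz": 0,"roll": 0},{"tx": 0,"ty": -1,"tz": 0,"roll": 0}], "grip": 0}}

```text
t: 4.13
eef_pos: [506.7, -337.5, 33.5]
tcp_rot: [-3.142, 0.0, 2.484]
ft_force: [0.4, 0.0, 0.5]
opening: 0.493
grip_force: 0.0
```

>>> {"fn": "step_arm", "kwargs": {"moves": [{"tx": 0,"ty": -1,"tz": 0,"roll": 0},{"tx": 0,"ty": -1,"tz": 0,"roll": 0},{"tx": 0,"ty": -1,"tz": 0,"roll": 0},{"tx": 0,"ty": -1,"tz": 0,"roll": 0},{"tx": 0,"ty": -1,"tz": 0,"roll": 0},{"tx": 0,"ty": -1,"tz": 0,"roll": 0},{"tx": 0,"ty": -1,"tz": 0,"roll": 0},{"tx": 0,"ty": -1,"tz": 0,"roll": 0},{"tx": 0,"ty": -1,"tz": 0,"roll": 0}]}}

```text
t: 4.88
eef_pos: [506.1, -338.3, 33.5]
tcp_rot: [-3.142, -0.0, 2.484]
ft_force: [0.4, -0.2, -1.2]
opening: 0.146
grip_force: 30.0
```

>>> {"fn": "step_arm", "kwargs": {"moves": [{"tx": 0,"ty": 0,"tz": -35,"roll": 0},{"tx": 0,"ty": 0,"tz": -70,"roll": 0},{"tx": 5,"ty": 10,"tz": -105,"roll": 0.05},{"tx": 20,"ty": 43,"tz": -125,"roll": 0.15},{"tx": 35,"ty": 76,"tz": -130,"roll": 0.25},{"tx": 50,"ty": 109,"tz": -130,"roll": 0.35},{"tx": 66,"ty": 142,"tz": -130,"roll": 0.45},{"tx": 82,"ty": 176,"tz": -130,"roll": 0.55},{"tx": 98,"ty": 210,"tz": -130,"roll": 0.65},{"tx": 114,"ty": 245,"tz": -130,"roll": 0.753},{"tx": 132,"ty": 285,"tz": -130,"roll": 0.753},{"tx": 150,"ty": 324,"tz": -130,"roll": 0.753}]}}

```text
t: 5.88
eef_pos: [584.8, 8.3, 163.6]
tcp_rot: [-3.142, 0.0, 1.73]
ft_force: [0.3, 1.0, -1.2]
opening: 0.147
grip_force: 30.0
```

>>> {"fn": "step_arm", "kwargs": {"moves": [{"tx": 0,"ty": 0,"tz": 0,"roll": 0},{"tx": 0,"ty": 0,"tz": 0,"roll": 0},{"tx": 0,"ty": 0,"tz": 0,"roll": 0},{"tx": 0,"ty": 0,"tz": 0,"roll": 0}]}}

```text
t: 6.22
eef_pos: [584.5, 5.5, 163.4]
tcp_rot: [-3.141, 0.0, 1.73]
ft_force: [0.1, -0.4, -1.2]
opening: 0.144
grip_force: 30.0
```

```bash
python3 - <<'E'
from h import *
s=env.state();print(s["eef_pos"],s["tcp_rot"],s["grip_force"],s["ft_force"])
c=optics.read_camera("wrist"); cv2.imwrite("pics/w4.png",c["pixels"]); np.savez("w4.npz",**c)
M=np.array([566.7,33]);U=np.array([[.9872,.1593],[-.1593,.9872]])
print("TCP local",(U@(s["eef_pos"][:2]-M)).round(1))
E
```

```text
[584.51285342   5.4741824  163.43138916] [-3.14129672e+00  1.49047877e-04  1.72982120e+00] 29.992961883544922 [ 0.13850662 -0.35689872 -1.15807697]
TCP local [ 13.2 -30. ]
```

View pics/w4.png

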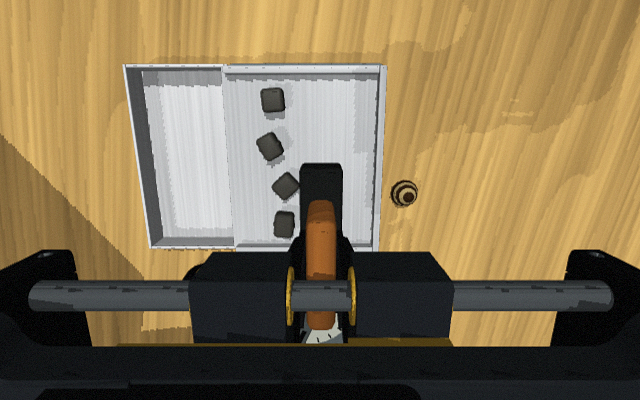

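The squeegee hangs over the pan behind the chips, with its fin at (321,265). The four chips at (273,100), (270,146), (286,186) and (284,225) are all undisturbed. I'll lower it next.

>>> {"fn": "step_arm", "kwargs": {"moves": [{"tx": 5,"ty": 3,"tz": 15,"roll": 0},{"tx": 5,"ty": 3,"tz": 35,"roll": 0},{"tx": 5,"ty": 3,"tz": 55,"roll": 0},{"tx": 5,"ty": 3,"tz": 72,"roll": 0},{"tx": 5,"ty": 3,"tz": 84,"roll": 0},{"tx": 5,"ty": 3,"tz": 91,"roll": 0},{"tx": 5,"ty": 3,"tz": 92,"roll": 0},{"tx": 5,"ty": 3,"tz": 92,"roll": 0}]}}

```text
t: 6.93
eef_pos: [586.9, 11.1, 71.6]
tcp_rot: [-3.141, 0.0, 1.73]
ft_force: [-0.4, 0.2, -0.5]
opening: 0.148
grip_force: 30.0
```

>>> {"fn": "step_arm", "kwargs": {"moves": [{"tx": 0,"ty": -7,"tz": 0.5,"roll": 0},{"tx": 0,"ty": -14,"tz": 0.5,"roll": 0},{"tx": 0,"ty": -21,"tz": 0.5,"roll": 0},{"tx": 0,"ty": -29,"tz": 0.5,"roll": 0},{"tx": 0,"ty": -37,"tz": 0.5,"roll": 0},{"tx": 0,"ty": -45,"tz": 0.5,"roll": 0},{"tx": 0,"ty": -53,"tz": 0.5,"roll": 0},{"tx": 0,"ty": -61,"tz": 0.5,"roll": 0},{"tx": 0,"ty": -69,"tz": 0.5,"roll": 0},{"tx": 0,"ty": -77,"tz": 0.5,"roll": 0},{"tx": 0,"ty": -85,"tz": 0.5,"roll": 0},{"tx": 0,"ty": -93,"tz": 0.5,"roll": 0}]}}

```text
t: 7.93
eef_pos: [494.2, -3.1, 71.0]
tcp_rot: [-3.141, 0.0, 1.731]
ft_force: [0.6, 0.1, -1.7]
opening: 0.147
grip_force: 30.0
```

>>> {"fn": "step_arm", "kwargs": {"moves": [{"tx": 0,"ty": 0,"tz": 0,"roll": 0},{"tx": 0,"ty": 0,"tz": 0,"roll": 0},{"tx": 0,"ty": 0,"tz": -30,"roll": 0},{"tx": 0,"ty": 0,"tz": -60,"roll": 0},{"tx": 0,"ty": 30,"tz": -70,"roll": 0},{"tx": 0,"ty": 60,"tz": -70,"roll": 0},{"tx": 0,"ty": 92,"tz": -70,"roll": 0},{"tx": 0,"ty": 92,"tz": -70,"roll": 0},{"tx": 0,"ty": 92,"tz": -70,"roll": 0}]}}

```text
t: 8.68
eef_pos: [586.8, 12.0, 140.5]
tcp_rot: [-3.142, 0.0, 1.731]
ft_force: [-0.3, -0.0, -2.3]
opening: 0.147
grip_force: 30.0
```

```bash
python3 - <<'E'
from h import *
s=env.state();print(s["eef_pos"],s["tcp_rot"],s["grip_force"],s["ft_force"])
c=optics.read_camera("wrist"); cv2.imwrite("pics/w5.png",c["pixels"]); np.savez("w5.npz",**c)
M=np.array([566.7,33]);U=np.array([[.9872,.1593],[-.1593,.9872]])
print("TCP local",(U@(s["eef_pos"][:2]-M)).round(1))
E
```

```text
[586.83843313  11.99117381 140.45758433] [-3.14153033e+00  7.33666016e-05  1.73146570e+00] 29.993134438991547 [-0.29989108 -0.02105008 -2.3007282 ]
TCP local [ 16.5 -23.9]
```

View pics/w5.png

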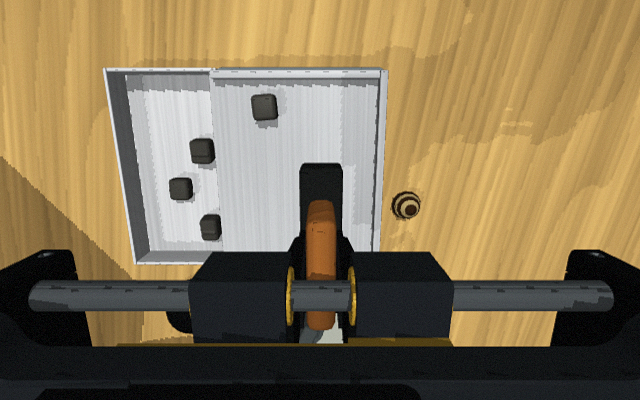

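Three chips are now in the tray, at (202,151), (181,188) and (211,227). One remains on the pan at (264,107), so the next stroke goes on the left half.

>>> {"fn": "step_arm", "kwargs": {"moves": [{"tx": 25,"ty": 0,"tz": 5,"roll": 0},{"tx": 50,"ty": 0,"tz": 20,"roll": 0},{"tx": 51,"ty": 0,"tz": 38,"roll": 0},{"tx": 51,"ty": 0,"tz": 54,"roll": 0},{"tx": 51,"ty": 0,"tz": 65,"roll": 0},{"tx": 51,"ty": 0,"tz": 69.5,"roll": 0},{"tx": 51,"ty": 0,"tz": 69.5,"roll": 0}]}}

```text
t: 9.32
eef_pos: [577.1, 61.7, 70.8]
tcp_rot: [-3.14, -0.0, 1.73]
ft_force: [-0.3, -0.4, -1.1]
opening: 0.146
grip_force: 30.0
```

>>> {"fn": "step_arm", "kwargs": {"moves": [{"tx": 0,"ty": -7,"tz": 0,"roll": 0},{"tx": 0,"ty": -14,"tz": 0,"roll": 0},{"tx": 0,"ty": -21,"tz": 0,"roll": 0},{"tx": 0,"ty": -29,"tz": 0,"roll": 0},{"tx": 0,"ty": -37,"tz": 0,"roll": 0},{"tx": 0,"ty": -45,"tz": 0,"roll": 0},{"tx": 0,"ty": -53,"tz": 0,"roll": 0},{"tx": 0,"ty": -61,"tz": 0,"roll": 0},{"tx": 0,"ty": -69,"tz": 0,"roll": 0},{"tx": 0,"ty": -77,"tz": 0,"roll": 0},{"tx": 0,"ty": -85,"tz": 0,"roll": 0},{"tx": 0,"ty": -93,"tz": 0,"roll": 0}]}}

```text
t: 10.32
eef_pos: [485.1, 47.1, 71.5]
tcp_rot: [-3.142, 0.0, 1.731]
ft_force: [0.6, 0.0, -2.0]
opening: 0.145
grip_force: 30.0
```

>>> {"fn": "step_arm", "kwargs": {"moves": [{"tx": 0,"ty": 0,"tz": 0,"roll": 0},{"tx": 0,"ty": 0,"tz": 0,"roll": 0},{"tx": 0,"ty": 0,"tz": -35,"roll": 0},{"tx": 0,"ty": 0,"tz": -75,"roll": 0},{"tx": 0,"ty": 30,"tz": -93,"roll": 0},{"tx": -30,"ty": 60,"tz": -93,"roll": 0},{"tx": -60,"ty": 92,"tz": -93,"roll": 0},{"tx": -60,"ty": 92,"tz": -93,"roll": 0},{"tx": -60,"ty": 92,"tz": -93,"roll": 0}]}}

```text
t: 11.07
eef_pos: [587.8, 1.4, 163.9]
tcp_rot: [3.141, 0.0, 1.729]
ft_force: [0.1, 0.9, -2.4]
opening: 0.148
grip_force: 30.0
```

```bash
python3 - <<'E'
from h import *
s=env.state();print(s["eef_pos"],s["tcp_rot"],s["grip_force"],s["ft_force"])
c=optics.read_camera("wrist"); cv2.imwrite("pics/w6.png",c["pixels"]); np.savez("w6.npz",**c)
E
```

```text
[587.78963108   1.40624829 163.94968067] [3.14133759e+00 2.07423075e-04 1.72909162e+00] 29.99297797679901 [ 0.06473153  0.8750466  -2.43079631]
```

View pics/w6.png

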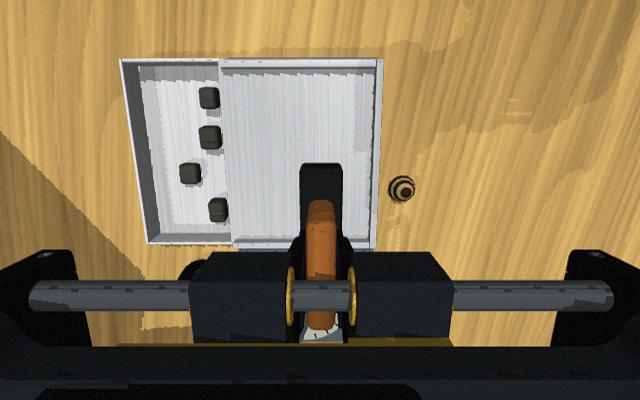

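All four chips now lie in the tray, at (209,98), (210,137), (190,174) and (218,210), and the pan is empty. Next I'll return the squeegee to the mat centre.

>>> {"fn": "step_arm", "kwargs": {"moves": [{"tx": -30,"ty": -12,"tz": 0,"roll": 0},{"tx": -65,"ty": -26,"tz": 0,"roll": 0},{"tx": -100,"ty": -40,"tz": 0,"roll": 0},{"tx": -135,"ty": -55,"tz": 0,"roll": 0},{"tx": -170,"ty": -69,"tz": 0,"roll": 0},{"tx": -205,"ty": -83,"tz": 0,"roll": 0},{"tx": -240,"ty": -97,"tz": 0,"roll": 0},{"tx": -275,"ty": -111,"tz": 0,"roll": 0},{"tx": -300,"ty": -122,"tz": 10,"roll": 0},{"tx": -311,"ty": -126,"tz": 25,"roll": 0},{"tx": -311,"ty": -126,"tz": 50,"roll": 0},{"tx": -311,"ty": -126,"tz": 75,"roll": 0}]}}

```text
t: 12.12
eef_pos: [510.9, -324.5, 89.2]
tcp_rot: [3.141, 0.001, 1.73]
ft_force: [1.2, 0.6, -1.7]
opening: 0.146
grip_force: 30.0
```

>>> {"fn": "step_arm", "kwargs": {"moves": [{"tx": 0,"ty": 0,"tz": 15,"roll": 0},{"tx": 0,"ty": 0,"tz": 28,"roll": 0},{"tx": 0,"ty": 0,"tz": 36,"roll": 0},{"tx": 0,"ty": 0,"tz": 40,"roll": 0},{"tx": 0,"ty": 0,"tz": 40,"roll": 0},{"tx": 0,"ty": 0,"tz": 40,"roll": 0},{"tx": 0,"ty": 0,"tz": 40,"roll": 0}]}}

```text
t: 12.7
eef_pos: [511.8, -324.5, 50.4]
tcp_rot: [3.141, 0.001, 1.731]
ft_force: [0.2, 0.9, -1.4]
opening: 0.146
grip_force: 30.0
```

```bash
python3 - <<'E'
from h import *
s=env.state();print(s["eef_pos"],s["tcp_rot"],s["grip_force"],s["ft_force"])
E
```

```text
[ 511.8236261  -324.50355424   50.40592223] [3.14075403e+00 9.90483588e-04 1.73102420e+00] 29.99314695596695 [ 0.24027459  0.88808183 -1.36640807]
```

>>> {"fn": "step_arm", "kwargs": {"moves": [{"tx": -1.5,"ty": 0,"tz": 6,"roll": 0},{"tx": -1.5,"ty": 0,"tz": 11,"roll": 0},{"tx": -1.5,"ty": 0,"tz": 14,"roll": 0},{"tx": -1.5,"ty": 0,"tz": 16,"roll": 0},{"tx": -1.5,"ty": 0,"tz": 16.5,"roll": 0},{"tx": -1.5,"ty": 0,"tz": 16.5,"roll": 0},{"tx": -1.5,"ty": 0,"tz": 16.5,"roll": 0}]}}

```text
t: 13.28
eef_pos: [511.5, -325.9, 33.4]
tcp_rot: [-3.141, -0.0, 1.731]
ft_force: [-2.6, 2.5, 5.8]
opening: 0.144
grip_force: 30.0
```

Contact, at a light 6 N. Now I'll release, opening to 40 mm.

>>> {"fn": "step_arm", "kwargs": {"moves": [{"tx": 0,"ty": 0,"tz": 0,"roll": 0},{"tx": 0,"ty": 0,"tz": 0,"roll": 0},{"tx": 0,"ty": 0,"tz": 0,"roll": 0},{"tx": 0,"ty": 0,"tz": 0,"roll": 0},{"tx": 0,"ty": 0,"tz": 0,"roll": 0},{"tx": 0,"ty": 0,"tz": 0,"roll": 0},{"tx": 0,"ty": 0,"tz": 0,"roll": 0}], "grip": 40}}

```text
t: 13.87
eef_pos: [511.7, -326.0, 33.0]
tcp_rot: [-3.142, 0.0, 1.731]
ft_force: [0.3, -0.2, -0.7]
opening: 0.418
grip_force: 0.0
```

```bash
python3 - <<'E'
from h import *
# knob bar angle from w1 (dark line on bar top z84, pointer tip z51)
c=dict(np.load("w1.npz"));p=c["pixels"];V=p.max(2)
x,y=588.2,-100.2
t=cast(c,[427,143],51)[0];print("tip",t,np.hypot(t[0]-x,t[1]-y),np.arctan2(t[1]-y,t[0]-x))
cv2.imwrite("pics/knob.png",cv2.resize(p[55:175,370:550],None,fx=4,fy=4,interpolation=cv2.INTER_CUBIC))
s=env.state();print(s["eef_pos"],s["opening"])
E
```

```text
tip [ 582.45546332 -133.145723     51.        ] 33.442792429388575 -1.7434244906719378
[ 511.74485481 -325.96246784   32.9709941 ] 0.4183093277500869
```

View pics/knob.png

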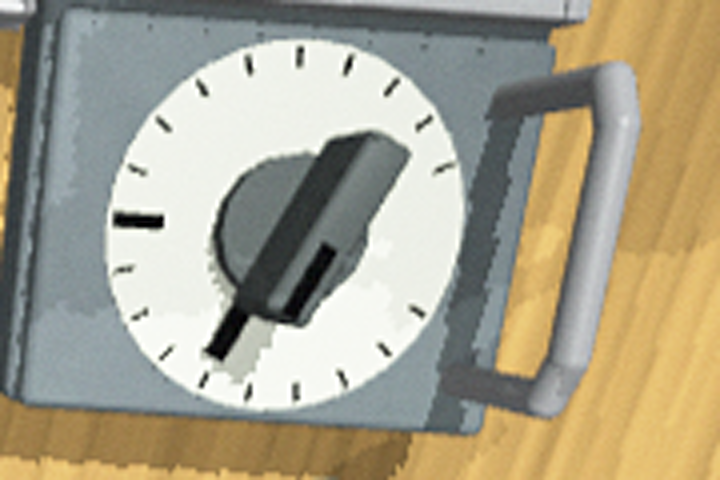

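The zoomed knob shows the pointer tip at crop (217,356). The dark line on the bar top runs from (327,245) to (293,312), and the zero mark from (113,219) to (163,221).

```bash
python3 - <<'E'
from h import *
c=dict(np.load("w1.npz")); f=lambda a,z:cast(c,np.array(a)/4+[370-.4,55-.4],z)[:,:2]
C=np.array([588.2,-100.2])
ang=lambda d:round(float(np.arctan2(d[1],d[0])),3)
t=f([[217,356]],51)[0];print("tip",t,np.hypot(*(t-C)),ang(t-C))
a,b=f([[327,245],[293,312]],84);print("line",a,b,ang(b-a),ang((a+b)/2-C),np.hypot(*(a-C)),np.hypot(*(b-C)))
a,b=f([[238,310],[217,356]],51);print("ptr seg",ang(b-a))
a,b=f([[410,150],[310,322]],84);print("bar edge",ang(b-a))
a,b=f([[163,221],[113,219]],46);print("zero",ang(b-a),ang((a+b)/2-C),np.hypot(*((a+b)/2-C)))
E
```

```text
tip [ 579.44338854 -134.47198857] 35.37297619429346 -1.821
line [ 585.99166472 -103.88836195] [ 583.15222621 -120.11892715] -1.744 -1.869 4.298925276994988 20.548568781853014
ptr seg -1.709
bar edge -1.803
zero -2.954 -2.989 37.923927492859384
```

>>> {"fn": "step_arm", "kwargs": {"moves": [{"tx": 0,"ty": 0,"tz": -25,"roll": 0},{"tx": 0,"ty": 0,"tz": -60,"roll": 0},{"tx": 0,"ty": 0,"tz": -95,"roll": 0},{"tx": 35,"ty": 18,"tz": -110,"roll": 0.1},{"tx": 70,"ty": 37,"tz": -110,"roll": 0.2},{"tx": 105,"ty": 55,"tz": -110,"roll": 0.3},{"tx": 140,"ty": 74,"tz": -110,"roll": 0.381},{"tx": 175,"ty": 92,"tz": -110,"roll": 0.381},{"tx": 205,"ty": 108,"tz": -110,"roll": 0.381},{"tx": 211,"ty": 111.5,"tz": -110,"roll": 0.381},{"tx": 211,"ty": 111.5,"tz": -110,"roll": 0.381},{"tx": 211,"ty": 111.5,"tz": -110,"roll": 0.381}], "grip": 36}}

```text
t: 14.87
eef_pos: [588.1, -100.1, 142.9]
tcp_rot: [-3.142, 0.0, 1.351]
ft_force: [0.1, -0.0, -0.4]
opening: 0.38
grip_force: 0.0
```

```bash
python3 - <<'E'
from h import *
s=env.state();print(s["eef_pos"],s["tcp_rot"],s["joints"][5],s["opening"])
c=optics.read_camera("top"); np.savez("top7.npz",**c); cv2.imwrite("pics/top7.png",c["pixels"])
c=optics.read_camera("scene"); np.savez("scene7.npz",**c)
p=c["pixels"];cv2.imwrite("pics/s7.png",cv2.resize(p[150:310,130:390],None,fx=3,fy=3,interpolation=cv2.INTER_CUBIC))
E
```

```text
[ 588.09732016 -100.05057376  142.92639147] [-3.14150198e+00  3.02880874e-04  1.35082920e+00] -0.05885689791182924 0.37983142435729067
```

View pics/s7.png

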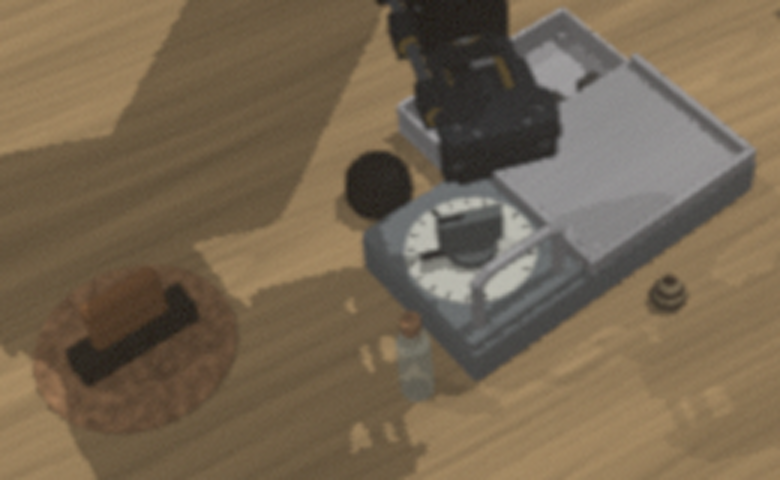

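The squeegee stands centred on the mat, around (137,320) in this crop, and the vial, shell and weight are undisturbed. That was my 11th viewed picture, one over the limit of 10, so I'll view no more and work from numbers only. Next I'll lower the gripper onto the knob bar.

>>> {"fn": "step_arm", "kwargs": {"moves": [{"tx": 0,"ty": 0,"tz": 20,"roll": 0},{"tx": 0,"ty": 0,"tz": 40,"roll": 0},{"tx": 0,"ty": 0,"tz": 55,"roll": 0},{"tx": 0,"ty": 0,"tz": 67,"roll": 0},{"tx": 0,"ty": 0,"tz": 76,"roll": 0},{"tx": 0,"ty": 0,"tz": 82,"roll": 0},{"tx": 0,"ty": 0,"tz": 83,"roll": 0},{"tx": 0,"ty": 0,"tz": 83,"roll": 0}]}}

```text
t: 15.63
eef_pos: [588.3, -100.2, 60.1]
tcp_rot: [3.141, 0.0, 1.349]
ft_force: [-0.9, -0.2, 0.7]
opening: 0.377
grip_force: 0.0
```

>>> {"fn": "step_arm", "kwargs": {"moves": [{"tx": 0,"ty": 0,"tz": 0,"roll": 0},{"tx": 0,"ty": 0,"tz": 0,"roll": 0},{"tx": 0,"ty": 0,"tz": 0,"roll": 0},{"tx": 0,"ty": 0,"tz": 0,"roll": 0},{"tx": 0,"ty": 0,"tz": 0,"roll": 0},{"tx": 0,"ty": 0,"tz": 0,"roll": 0},{"tx": 0,"ty": 0,"tz": 0,"roll": 0}], "grip": 0}}

```text
t: 16.22
eef_pos: [589.1, -99.9, 60.5]
tcp_rot: [3.139, -0.0, 1.35]
ft_force: [4.9, 2.4, 1.5]
opening: 0.126
grip_force: 30.0
```

>>> {"fn": "step_arm", "kwargs": {"moves": [{"tx": 0,"ty": 1,"tz": 0,"roll": 0.08},{"tx": 0,"ty": 1,"tz": 0,"roll": 0.18},{"tx": 0,"ty": 1,"tz": 0,"roll": 0.29},{"tx": 0,"ty": 1,"tz": 0,"roll": 0.4},{"tx": 0,"ty": 1,"tz": 0,"roll": 0.51},{"tx": 0,"ty": 1,"tz": 0,"roll": 0.62},{"tx": 0,"ty": 1,"tz": 0,"roll": 0.73},{"tx": 0,"ty": 1,"tz": 0,"roll": 0.84},{"tx": 0,"ty": 1,"tz": 0,"roll": 0.95},{"tx": 0,"ty": 1,"tz": 0,"roll": 1.06},{"tx": 0,"ty": 1,"tz": 0,"roll": 1.15},{"tx": 0,"ty": 1,"tz": 0,"roll": 1.19}]}}

```text
t: 17.22
eef_pos: [590.4, -101.1, 60.5]
tcp_rot: [3.139, -0.003, 0.155]
ft_force: [6.6, -6.2, -0.5]
opening: 0.125
grip_force: 30.0
```

>>> {"fn": "step_arm", "kwargs": {"moves": [{"tx": 0,"ty": 0,"tz": 0,"roll": 0},{"tx": 0,"ty": 0,"tz": 0,"roll": 0},{"tx": 0,"ty": 0,"tz": 0,"roll": 0}]}}

```text
t: 17.47
eef_pos: [590.4, -101.2, 60.5]
tcp_rot: [3.139, -0.003, 0.16]
ft_force: [5.9, -6.1, -0.6]
opening: 0.129
grip_force: 30.0
```

>>> {"fn": "step_arm", "kwargs": {"moves": [{"tx": 0,"ty": 0,"tz": 0,"roll": 0},{"tx": 0,"ty": 0,"tz": 0,"roll": 0},{"tx": 0,"ty": 0,"tz": 0,"roll": 0},{"tx": 0,"ty": 0,"tz": 0,"roll": 0},{"tx": 0,"ty": 0,"tz": 0,"roll": 0},{"tx": 0,"ty": 0,"tz": 0,"roll": 0}], "grip": 36}}

```text
t: 17.97
eef_pos: [589.0, -100.0, 60.0]
tcp_rot: [-3.142, 0.0, 0.16]
ft_force: [1.5, 0.0, -0.5]
opening: 0.372
grip_force: 0.0
```

>>> {"fn": "step_arm", "kwargs": {"moves": [{"tx": 0,"ty": 0,"tz": -20,"roll": 0},{"tx": 0,"ty": 0,"tz": -50,"roll": 0},{"tx": 0,"ty": 0,"tz": -85,"roll": 0},{"tx": -20,"ty": 10,"tz": -120,"roll": 0},{"tx": -50,"ty": 25,"tz": -150,"roll": 0},{"tx": -85,"ty": 45,"tz": -165,"roll": 0},{"tx": -120,"ty": 60,"tz": -170,"roll": 0},{"tx": -145,"ty": 60,"tz": -170,"roll": 0},{"tx": -150,"ty": 60,"tz": -170,"roll": 0},{"tx": -150,"ty": 60,"tz": -170,"roll": 0},{"tx": -150,"ty": 60,"tz": -170,"roll": 0}]}}

```text
t: 18.88
eef_pos: [451.2, -183.3, 230.3]
tcp_rot: [3.141, -0.001, 0.159]
ft_force: [-0.7, 0.5, 0.3]
opening: 0.386
grip_force: 0.0
```

```bash
python3 - <<'E'
from h import *
s=env.state();print(s["eef_pos"],s["tcp_rot"],s["opening"])
c=optics.read_camera("wrist"); np.savez("w8.npz",**c);p=c["pixels"];V=p.max(2)
C=[588.2,-100.2]; u=proj(c,[[*C,46],[512,-326,4],[512,-326,67]]);print("dial,mat px",u.round(0).tolist())
# dial-plane dark blobs
x0,y0=u[0]; m=np.zeros(V.shape,np.uint8); cv2.circle(m,(int(x0),int(y0)),42,1,-1)
b=[(k,cast(c,cen(k),46)[0]) for k in blobs((V<60)&(m>0),4)]
for k,w in b: d=w[:2]-C;print(cen(k).round(1),cv2.contourArea(k),w.round(1),np.hypot(*d).round(1),np.arctan2(d[1],d[0]).round(3))
# unwrapped dial: darkness vs angle at several radii (z46 for tick, z51 pointer)
a=np.linspace(-3.4,-2.55,171)
for r,z in ((43,46),(40,46),(35,51),(32,51),(29,51),(26,51)):
    q=proj(c,np.c_[C[0]+r*np.cos(a),C[1]+r*np.sin(a),np.full(a.size,z)]).astype(np.float32)
    v=cv2.remap(V,q[:,:1],q[:,1:],cv2.INTER_LINEAR)[:,0]; d=a[v<110]
    print(r,z,d.min().round(3) if d.size else None,d.max().round(3) if d.size else None,d.mean().round(3) if d.size else None)
E
```

```text
[ 451.16755811 -183.26874236  230.25571409] [ 3.14114547e+00 -6.69373747e-04  1.59315676e-01] 0.3856186651927244
dial,mat px [[260.0, 32.0], [450.0, 143.0], [473.0, 149.0]]
[252.9  38.1] 71.5 [581.3 -94.1  46. ] 9.2 2.413
[261.4  38.6] 289.5 [ 582.3 -102.3   46. ] 6.3 -2.805
43 46 -3.29 -2.95 -3.021
40 46 -3.025 -2.945 -2.985
35 51 -3.045 -2.905 -2.975
32 51 -3.05 -2.895 -2.972
29 51 -3.065 -2.88 -2.972
26 51 -3.065 -2.875 -2.97
```

```bash
python3 - <<'E'
from h import *
c=dict(np.load("w8.npz"));p=c["pixels"];H,S,V=cv2.split(cv2.cvtColor(p,cv2.COLOR_BGR2HSV))
m=np.zeros(V.shape,np.uint8);m[85:205,385:520]=1
for k in blobs((V<60)&(m>0),60):
    r=cv2.minAreaRect(cast(c,cv2.convexHull(k)[:,0],25)[:,:2].astype(np.float32));print("foot",np.round(r[0],1),np.round(r[1],1))
a=dict(np.load("top0.npz"));b=optics.read_camera("top")
for n,(x0,y0,x1,y1),z in (("shell",(320,158,338,175),10),("weight",(366,226,392,250),38),("vial",(396,168,412,184),40),("tray+pan",(286,175,362,265),10)):
    d=cv2.absdiff(a["pixels"][y0:y1,x0:x1],b["pixels"][y0:y1,x0:x1]).max(2);print(n,"mean diff",d.mean().round(1),"max",d.max())
V=b["pixels"].max(2);m=np.zeros(V.shape,bool);m[180:262,292:358]=1
for k in blobs((V<75)&m,15): print("dark in pan/tray",cen(k).round(1),cv2.contourArea(k),cast(b,cen(k),11)[0].round(0))
O=np.array([574.7,-16.3]);print("tray front/edge x px:",proj(b,[[505,23+10,40],[427,10,30]]).round(0).tolist())
E
```

```text
foot [ 510.9 -322.4] [23.3 93.9]
shell mean diff 7.4 max 21
weight mean diff 31.0 max 125
vial mean diff 13.4 max 21
tray+pan mean diff 26.9 max 139
dark in pan/tray [305.4 239. ] 19.5 [472.  70.  11.]
dark in pan/tray [319.  237.5] 29.5 [477.  34.  11.]
dark in pan/tray [346. 233.] 26.0 [489. -36.  11.]
tray front/edge x px: [[319.0, 226.0], [328.0, 257.0]]
```

```bash
python3 - <<'E'
from h import *
for f in ("w1.npz","w8.npz"):
    c=dict(np.load(f));p=c["pixels"];H,S,V=cv2.split(cv2.cvtColor(p,cv2.COLOR_BGR2HSV))
    g=cast(c,[[333,106]] ,19) if f=="w1.npz" else None
    u=proj(c,cast(dict(np.load("w1.npz")),[[333,106]],38))[0].astype(int); m=np.zeros(V.shape,np.uint8);cv2.circle(m,tuple(map(int,u)),36,1,-1)
    for k in blobs((V<40)&(m>0),300): (e,r)=cv2.minEnclosingCircle(k);print(f,"weight",cast(c,e,38)[0].round(1),round(r,1))
m=np.zeros(V.shape,np.uint8);m[85:205,385:540]=1
for k in blobs((V>60)&(S>125)&(H<13)&(m>0),60):
    r=cv2.minAreaRect(cast(c,k[:,0],67)[:,:2].astype(np.float32));print("fin?",np.round(r[0],1),np.round(r[1],1))
ctr=proj(c,[[512,-326,4]])[0]; print(ctr,hsv if 0 else "")
for dx in (-74,-71,-68,-65,65,68,71,74):
    a,b=proj(c,[[512+dx,-326,4],[512,-326+dx,4]]).round().astype(int); print(dx,p[a[1],a[0]],p[b[1],b[0]])
b=optics.read_camera("top")["pixels"];print(b[225:245,325:345].min(2).min(), [ (i,j) for i,j in zip(*np.where(b[228:245,326:342].max(2)<85))][:8])
E
```

```text
w1.npz weight [ 478.6 -119.6   38. ] 23.1
w8.npz weight [ 482.3 -122.5   38. ] 22.5
[449.51737271 143.47523849] 
-74 [ 70 120 150] [ 76 130 162]
-71 [ 91 158 198] [ 77 129 166]
-68 [ 71 123 176] [ 60 103 150]
-65 [ 67 111 163] [ 45  78 117]
65 [ 74 127 182] [ 83 142 199]
68 [ 73 126 170] [ 86 149 211]
71 [112 185 225] [ 72 124 162]
74 [117 193 230] [118 198 231]
51 [(np.int64(14), np.int64(7)), (np.int64(14), np.int64(8)), (np.int64(14), np.int64(9)), (np.int64(14), np.int64(10)), (np.int64(15), np.int64(4)), (np.int64(15), np.int64(5)), (np.int64(15), np.int64(6)), (np.int64(15), np.int64(7))]
```

```bash
python3 -c "
from cell import env
print(env.job_done())"
```

```text
the job is handed in; nothing more can be done
None
```

I handed the job in at about 19 s: all four chips are in the tray, the tare pointer is on zero to within about 0.01 rad, the squeegee is standing within about 4 mm of the mat centre, and the vial, shell and weight were left alone; I viewed 11 pictures, one over the limit of 10.

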